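# File a refilled cassette into a packed parts rack

## Robot

A 7-joint arm with a two-finger parallel gripper is mounted at the origin on a cart in front of the work surface, level with it; the furniture and walls round the work are solid. World frame = base frame: x ahead of the robot, y to its left, z up, the work surface at z = 0. Lengths are in m, angles in degrees, forces in N, time in s.
With the tool pointing down it reaches from about 0.425 to 0.875 m from the base axis. Payload 4.7 kg.
Tool frame: the origin (TCP) lies between the finger pads, 19 mm behind the fingertips; this is the grasp point; z points along the fingers, y is the line along which they close (so a half turn about z gives the same grasp; the last joint's range is limited). The gripper opens to 87 mm and grips with 3 to 60 N. Pads are 19 mm wide; open, the fingers measure 117 mm over their backs; the gripper's body (75 mm by 190 mm) begins 51 mm behind the grasp point.
Start: joints at [69.162, 18.392, -4.016, 83.108, 1.295, 78.541, -3.26], TCP at [0.24, -0.604, 0.241] pointing down, gripper open.
Joint ranges: [-163.93, 163.93], [-17.29, 119.83], [-79.2, 71.16], [3.27, 140.29], [-89.18, 269.18], [5.43, 117.66], [-154.24, 154.24]. Speed limits (degrees/s): [147.25, 147.25, 180, 180, 180, 180, 180].

## Interface

Orientations are given as [roll, pitch, yaw] about the fixed x, y, z axes, in that order (R = Rz(yaw) Ry(pitch) Rx(roll)).
In Python, from cell import env gives the robot as it stands.
- The arm moves only by the tool step_arm, never from a script. Its argument "moves" is a list of rows, each an object with "dp": the shift along the tool's x, y, z in mm, a list of three; "dr": the turn, a rotation vector about the tool's x, y, z in rad, a list of three; "fingers": the closure, from 0 (fully open) to 1 (shut). In form: [{"dp": [dx, dy, dz], "dr": [ax, ay, az], "fingers": fingers}, ...]. A call has exactly 5 rows; each row shifts and turns the commanded pose from where the row before left it, along the tool's axes as they then stand; what a row does not reach is not made up. A row lasts 1/8 s, in which the tool goes at most 62.5 mm and 10.7 degrees, less where a joint would pass 70% of its speed; a pose out of reach is approached as far as the arm can. A call with a gripper value outside its range is refused whole. The fingers move at their own pace and stop on an object; "squeeze" is the grip in N (left out, the last holds). Time passes only in rows, so rows that do not move let the fingers close, or fill a call up. It gives the time, the measured TCP pose, the force, the opening and the grip force at its end, in the units of the state.
- env.get_obs(): the state, without advancing time (a new reading comes with each control period).
- env.read_camera(name): name is "scene" or "top" or "wrist"; returns the picture (480x640x3 uint8, red, green, blue); there is no depth.
- env.camera_model(name): a dict with "fx", "fy", "cx", "cy" (pixels), "R" (3x3) and "t" (3): a world point X has camera coordinates R X + t. Camera axes: x right, y down, z forward; pixel columns grow to the right and rows downward; lengths in m; the calibration is good to about 2 mm. A picture is of the moment at which its call begins: read the wrist's pose just before it. camera_model takes no time and is no camera call; for the wrist camera it gives the pose at the moment of the call.
- env.sign_off(): hands the job in; it is judged then, once.
The state is a dict: "time_s": time; "qpos": joint angles; "joint_velocities": joint speeds; "effort": joint torques, N m; "tool_pos": TCP position; "tool_rot": TCP orientation; "force": force on the tool from outside, world axes, zero at the start; "wrist_torque": the same for the moment, N m; "grip_width": finger opening in m; "grasp_force": force on a finger pad.
Only numpy, scipy, OpenCV 4.12 (cv2) and the standard library are available. Lean on these libraries where they do the work, as an engineer would, in place of code of your own. Each camera call takes 0.05 s, during which the arm holds its last target. There are 200 camera calls.

## Task

The white-labelled parts cassette has been refilled and belongs in the tilted steel rack, directly to the left of the blue-labelled one and next to it. The row is packed too tightly there, so first push the cassettes apart to both sides until the gap is wide enough, without taking any of them out, then set the white one in with its label to the front like the others, lowering it fully home before you let go. Leave every cassette standing straight and fully down in the rack, and do not disturb the multimeter, the tape measure or the marker.

Things in the scene. Friction and masses are not known exactly. Their poses are not given: they have to be found in the camera images.
- rack_bed: Tilted dark steel tray of the rack, fixed. Origin: centre of the floor's top. y: left along the row; z: normal to the floor, leaning 30 degrees from vertical to the robot; x: back and up the floor. Sizes in mm: inside 89 (x) by 156 (y). Front and back lips 22 high. End cheeks 8 thick at y = +-78: 30 high, 80 high for x within +-22. Seated cassettes share its axes, z = 0, x about -2.5.
- rack: Dark steel base plate of the rack, fixed to the bench, 120 x 172 x 6 mm; origin: centre of its underside, 34 mm below the tray's. The row leaves about 35 mm free in all, under 30 at either end, so cassettes on both sides of the gap must slide outwards to their stops. Sliding takes a few N, but jams if pressed down: raise the gripped one 3 mm. They stay where left.
- cassette_white: Loose cassette with WHITE label, upright on the bench right of the rack, 0.14 to 0.3 kg. In mm: foot 84 (x) x 30 (y) x 30 high, on its middle a neck 34 (x) x 30 (y) up to 85 total. Bevels: lower edges 6, neck top 4. Origin: centre of underside; x front to back, y left, z up the neck. Grip the neck's front and back faces with the TCP 50 to 70 up: fingers then clear its neighbours.
- white_label (a point): Centre of the white label on the front (-x) face of the loose cassette's neck, 55 mm above its underside.
- cassette_red: Cassette with RED neck label and cap, standing loose in the row on the tray. Always the leftmost of the four. Same shape and axes as cassette_white (84 deep x 30 thick foot, 34 mm neck, 85 high, origin at the underside).
- cassette_green: Cassette with GREEN neck label and cap, standing loose in the row on the tray. Same shape and axes as cassette_white (84 deep x 30 thick foot, 34 mm neck, 85 high, origin at the underside).
- cassette_blue: Cassette with BLUE neck label and cap, standing loose in the row on the tray. Same shape and axes as cassette_white (84 deep x 30 thick foot, 34 mm neck, 85 high, origin at the underside). Blue is never the leftmost: it always has a cassette touching or nearly touching it on its left (+y) side.
- cassette_yellow: Cassette with YELLOW neck label and cap, standing loose in the row on the tray. Same shape and axes as cassette_white (84 deep x 30 thick foot, 34 mm neck, 85 high, origin at the underside).
- multimeter: Black multimeter lying on the bench in front of the rack, 150 x 75 x 40 mm; origin at the centre of its underside. Leave alone.
- tape_measure: Black pocket tape measure lying flat, 70 x 95 x 36 mm; origin at the centre of its underside. Leave alone.
- marker: Red and black marker pen lying flat, 18 x 130 x 18 mm; origin under its middle. Leave alone.
There are look-alikes about, which are no part of the job. What is shaped like the cassette_green but pink or purple is not meant.

How it is judged (in metres and radians):
On the way, in this order (a step that is already met when the one before it is completed fails the run):
1. the row is parted beside the blue cassette: the gap on its left is almost a cassette wide (26 mm) or more ((y of cassette_red in the frame of cassette_blue below 0 m or y of cassette_red in the frame of cassette_blue above 0.056 m) and (y of cassette_green in the frame of cassette_blue below 0 m or y of cassette_green in the frame of cassette_blue above 0.056 m) and (y of cassette_yellow in the frame of cassette_blue below 0 m or y of cassette_yellow in the frame of cassette_blue above 0.056 m)), for 0.2 s.
2. the white cassette is down on the tray floor in the gap left of the blue one while the fingers still hold it (contact force between the fingers and cassette_white above 1 N and z of cassette_white in the frame of rack_bed between -0.005 and 0.006 m and angle between the z axis of cassette_white and the z axis of rack_bed, either way round below 0.12 rad and x of cassette_white in the frame of rack_bed between -0.008 and 0.008 m and y of cassette_white in the frame of cassette_blue between 0.026 and 0.042 m and x of white_label in the frame of rack_bed below 0 m), for 0.1 s.
At the end, for the whole second after the job is handed in: The white cassette stands on the tray floor (within 5 mm), square to it (within 0.1 rad), label to the front, directly left of the blue one (centres 26 to 42 mm apart); the red, green, blue and yellow ones also stand fully down and straight in the tray, all at rest (x of cassette_white in the frame of rack_bed between -0.008 and 0.008 m and y of cassette_white in the frame of cassette_blue between 0.026 and 0.042 m and x of white_label in the frame of rack_bed below 0 m and z of cassette_red in the frame of rack_bed between -0.005 and 0.005 m and angle between the z axis of each of cassette_red, cassette_green, cassette_blue, cassette_yellow, cassette_white and the z axis of rack_bed, either way round below 0.1 rad and z of cassette_green in the frame of rack_bed between -0.005 and 0.005 m and z of cassette_blue in the frame of rack_bed between -0.005 and 0.005 m and z of cassette_yellow in the frame of rack_bed between -0.005 and 0.005 m and z of cassette_white in the frame of rack_bed between -0.005 and 0.005 m and linear speed of each of cassette_red, cassette_green, cassette_blue, cassette_yellow, cassette_white below 0.02 m/s); the robot touches nothing.
It fails at once if a cassette of the row is taken out (raised more than 20 mm off the tray floor) (z of any of cassette_red, cassette_green, cassette_blue, cassette_yellow in the frame of rack_bed above 0.02 m).
It fails at once if the multimeter, the tape measure or the marker is moved more than 30 mm (distance of any of multimeter, tape_measure, marker from where it was at the start of the episode above 0.03 m).
It also fails if it takes over 64 s, if anything falls off the work surface, if the arm or the gripper's body presses on something with over 40 N, if the wrist force passes 120 N, or if a joint passes its speed limit or range.

## Working session

There is one attempt and no reset: what is moved stays moved. The work goes in short steps, Python scripts to look and compute and a tool call to move; the robot and the scene stay as the last step left them, time stands still between calls to the robot, and variables do not carry over. Pictures are saved under pics/ and viewed, at most 10 in all, crops included, and the job is handed in when it is done.

Besides the shell and the picture viewer there is one more tool, called after "Call:" as name(argument=value, ...), one argument or row to a line, values as JSON. step_arm: Moves the arm, as the interface text tells. Its arguments: {"type":"object","properties":{"moves":{"type":"array","items":{"type":"object","properties":{"dp":{"type":"array","items":{"type":"number"}},"dr":{"type":"array","items":{"type":"number"}},"fingers":{"type":"number"}}}},"squeeze":{"type":"number"}},"required":["moves"]}

```bash
mkdir -p pics; ls; python3 - <<'E'
from cell import env
import cv2,json
o=env.get_obs();print(o)
for n in("scene","top"):
    cv2.imwrite(f"pics/{n}0.png",env.read_camera(n)[:,:,::-1])
    m=env.camera_model(n);print(n,m)
E
```

```text
pics
{'time_s': 0.0, 'qpos': array([69.16076254, 18.43819318, -4.01639745, 83.17541312,  1.2955277 ,
       78.54024057, -3.25972234]), 'joint_velocities': array([ 0.01448961, -0.07950081,  0.14937187,  0.01988493,  0.00602563,
        0.0125213 ,  0.00696248]), 'effort': array([-6.21760573e-04, -4.91283453e+01, -4.04180093e-01, -3.12522554e+01,
       -6.37133187e-02,  4.36752336e-02,  1.65656352e-04]), 'tool_pos': array([ 0.23954619, -0.60369081,  0.24016694]), 'tool_rot': array([-1.79891430e+02,  6.01295439e-03,  2.16502088e+01]), 'force': array([0.75584221, 0.25742112, 1.14191241]), 'wrist_torque': array([-0.03201277, -0.02928675,  0.01482711]), 'grasp_force': 0.0, 'grip_width': 0.08677573671877961}
scene {'fx': 587.7273869310833, 'fy': 587.7273869310833, 'cx': 327.2202766176555, 'cy': 244.64043888609885, 'R': array([[ 0.73354635, -0.67960911,  0.00642025],
       [-0.34250968, -0.37781926, -0.86019749],
       [ 0.58702374,  0.62879573, -0.50992063]]), 't': array([-0.36364608,  0.21746264,  1.49550715])}
top {'fx': 452.31501345087497, 'fy': 452.31501345087497, 'cx': 317.47610947420947, 'cy': 238.0791645150271, 'R': array([[ 0.02557809, -0.9996569 , -0.00564384],
       [-0.99470701, -0.0248886 , -0.09969216],
       [ 0.09951749,  0.0081639 , -0.99500232]]), 't': array([4.49289936e-04, 5.21746569e-01, 1.07623749e+00])}
```

View pics/scene0.png

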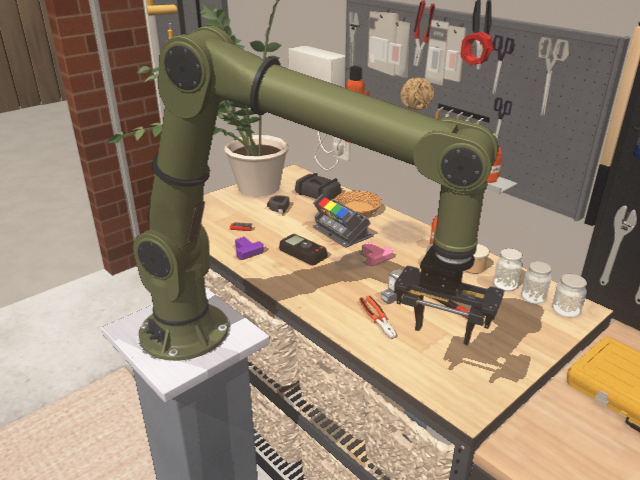

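View pics/top0.png

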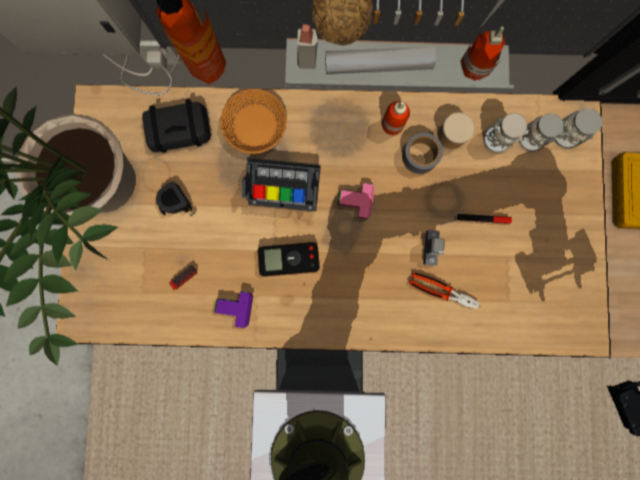

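Scene shows the rack at (343,220) with row red, yellow, green, blue and pink at (375,255). The top view shows the rack at (283,185), multimeter (289,258), marker (484,218), and a grey cassette at (433,247). Candidates for the white cassette: grey (433,247), pink decoy (360,198), purple decoy (235,309). I choose the grey one and check it in a close crop.

```bash
cat > h.py <<'E'
import numpy as np,cv2
from cell import env
from scipy.spatial.transform import Rotation as Rn
def ray(m,u,v):
    d=m["R"].T@np.array([(u-m["cx"])/m["fx"],(v-m["cy"])/m["fy"],1]); return -m["R"].T@m["t"],d
def onz(m,u,v,z):
    c,d=ray(m,u,v); return c+d*(z-c[2])/d[2]
def proj(m,X):
    p=m["R"]@np.asarray(X)+m["t"]; return np.array([m["fx"]*p[0]/p[2]+m["cx"],m["fy"]*p[1]/p[2]+m["cy"]])
E
python3 - <<'E'
from h import *
im=cv2.imread("pics/top0.png")
a=cv2.resize(im[150:220,230:330],(800,560),interpolation=cv2.INTER_CUBIC)
b=cv2.resize(im[222:272,405:465],(400,333),interpolation=cv2.INTER_CUBIC)
c=np.zeros((600,800,3),np.uint8);a=cv2.resize(a,(480,336));c[:336,:480]=a
c[:267,480:]=cv2.resize(b,(320,267))
s=cv2.imread("pics/scene0.png")
c[340:600,:400]=cv2.resize(s[190:255,300:400],(400,260),interpolation=cv2.INTER_CUBIC)
c[340:600,400:]=cv2.resize(s[255:320,370:470],(400,260),interpolation=cv2.INTER_CUBIC)
cv2.imwrite("pics/c1.png",c)
m=env.camera_model("top")
for n,p,z in[("white top",(433,247),.08),("red",(260,192),.11),("blue",(298,196),.11),("rackL",(246,185),.05),("rackR",(318,190),.05),("marker",(484,218),.018),("meter",(289,258),.04),("pink",(360,198),.085),("pliers",(440,290),.01)]:print(n,onz(m,*p,z).round(3))
E
```

```text
white top [ 0.502 -0.254  0.08 ]
red [0.615 0.146 0.11 ]
blue [0.608 0.06  0.11 ]
rackL [0.644 0.189 0.05 ]
rackR [0.636 0.015 0.05 ]
marker [ 0.582 -0.395  0.018]
meter [0.471 0.081 0.04 ]
pink [ 0.612 -0.083  0.085]
pliers [ 0.403 -0.288  0.01 ]
```

View pics/c1.png

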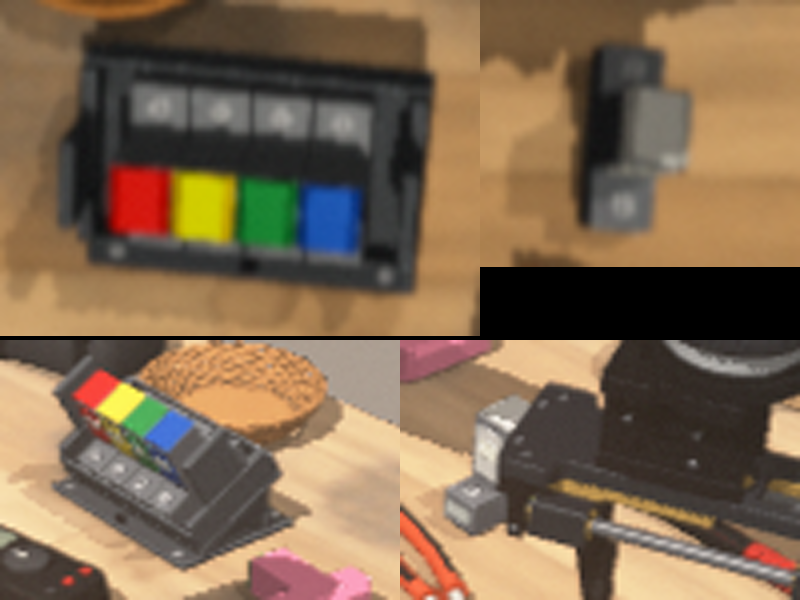

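The crop shows the grey cassette with its white label on its front (left) face in the scene view, so it is the right one. Row order is red, yellow, green, blue from the left. The slot therefore lies between green and blue.

```bash
cat >> h.py <<'E'
def Rt(yaw,tilt=0.):  # tool axes [ry, rx, -rz] for an object yawed, leaning tilt deg to the robot
    B=Rn.from_euler("ZY",[yaw,-tilt],degrees=True).as_matrix()
    return np.column_stack([B[:,1],B[:,0],-B[:,2]])
def state():
    o=env.get_obs(); return np.array(o["tool_pos"]),Rn.from_euler("xyz",o["tool_rot"],degrees=True).as_matrix(),o
def plan(p1,R1,n,f):
    p,R,_=state(); p0,R0=p.copy(),R.copy(); w=Rn.from_matrix(R0.T@R1).as_rotvec(); k=0
    print("dist mm",np.linalg.norm(p1-p0)*1e3/n,"deg/row",np.degrees(np.linalg.norm(w))/n)
    for i in range(1,n+1):
        pt=p0+(p1-p0)*i/n; Rg=R0@Rn.from_rotvec(w*i/n).as_matrix()
        dp=np.round(R.T@(pt-p)*1e3,1); dr=np.round(Rn.from_matrix(R.T@Rg).as_rotvec(),3)
        p=p+R@dp/1e3; R=R@Rn.from_rotvec(dr).as_matrix()
        print('{"dp":%s,"dr":%s,"fingers":%g}'%(dp.tolist(),dr.tolist(),f)+("," if i%5 else "\n"))
E
python3 - <<'E'
from h import *
print(Rt(0)); plan(np.array([.44,-.26,.25]),Rt(0),10,0)
E
```

```text
[[ 0.  1. -0.]
 [ 1.  0. -0.]
 [ 0.  0. -1.]]
dist mm 39.80391187128444 deg/row 6.835298075659696
{"dp":[31.3, -24.6, -0.9],"dr":[-0.0, -0.0, -0.119],"fingers":0},
{"dp":[34.0, -20.6, -1.0],"dr":[-0.0, -0.0, -0.12],"fingers":0},
{"dp":[36.3, -16.5, -0.9],"dr":[-0.0, -0.0, -0.119],"fingers":0},
{"dp":[37.9, -12.0, -0.9],"dr":[-0.001, -0.0, -0.119],"fingers":0},
{"dp":[39.1, -7.4, -1.0],"dr":[0.0, -0.001, -0.119],"fingers":0}

{"dp":[39.7, -2.8, -1.0],"dr":[0.0, 0.0, -0.12],"fingers":0},
{"dp":[39.7, 2.0, -0.9],"dr":[-0.0, 0.0, -0.119],"fingers":0},
{"dp":[39.2, 6.8, -1.0],"dr":[-0.0, 0.0, -0.119],"fingers":0},
{"dp":[38.2, 11.3, -1.0],"dr":[-0.0, 0.0, -0.12],"fingers":0},
{"dp":[36.5, 15.8, -1.0],"dr":[-0.001, -0.0, -0.119],"fingers":0}
```

Call:
step_arm(
  moves=[
    {"dp":[31.3,-24.6,-0.9],"dr":[0,0,-0.119],"fingers":0},
    {"dp":[34,-20.6,-1],"dr":[0,0,-0.12],"fingers":0},
    {"dp":[36.3,-16.5,-0.9],"dr":[0,0,-0.119],"fingers":0},
    {"dp":[37.9,-12,-0.9],"dr":[0,0,-0.119],"fingers":0},
    {"dp":[39.1,-7.4,-1],"dr":[0,0,-0.119],"fingers":0},
  ],
)

```text
time_s: 0.72
tool_pos: [0.3404, -0.4309, 0.2456]
tool_rot: [-180.0, -0.0, 56.0]
force: [0.4, 0.8, 0.6]
grip_width: 0.0871
grasp_force: 0.0
```

Call:
step_arm(
  moves=[
    {"dp":[39.7,-2.8,-1],"dr":[0,0,-0.12],"fingers":0},
    {"dp":[39.7,2,-1],"dr":[0,0,-0.119],"fingers":0},
    {"dp":[39.2,6.8,-1],"dr":[0,0,-0.119],"fingers":0},
    {"dp":[38.2,11.3,-1],"dr":[0,0,-0.12],"fingers":0},
    {"dp":[36.5,15.8,-1],"dr":[0,0,-0.119],"fingers":0},
  ],
)

```text
time_s: 1.35
tool_pos: [0.4405, -0.2591, 0.2507]
tool_rot: [-180.0, -0.0, 90.2]
force: [0.7, 0.3, 0.5]
grip_width: 0.0871
grasp_force: 0.0
```

```bash
python3 - <<'E'
from h import *
p,R,o=state();print(p,R.round(3),o["time_s"],o["qpos"].round(0),o["joint_velocities"].round(1))
m=env.camera_model("wrist");print(m)
cv2.imwrite("pics/w1.png",env.read_camera("wrist")[:,:,::-1])
np.savez("w1.npz",**m)
print("cam in tool",R.T@(-m["R"].T@m["t"]-p)); print(R.T@m["R"].T)
E
```

```text
[ 0.44046561 -0.25910643  0.25065742] [[-0.004  1.    -0.   ]
 [ 1.     0.004  0.   ]
 [ 0.    -0.    -1.   ]] 1.35 [ 52.   2. -25. 101.   1.  77.  27.] [-17.5  -1.  -18.    0.3   0.4   0.8  18.7]
{'fx': 363.8869397093659, 'fy': 363.8869397093659, 'cx': 322.4815939831843, 'cy': 239.59853966624004, 'R': array([[ 0.99998744,  0.00406688, -0.00292975],
       [ 0.00469643, -0.96445709,  0.26419778],
       [-0.00175115, -0.26420822, -0.96446407]]), 't': array([-0.43752611, -0.28610564,  0.33187258])}
cam in tool [ 0.07264908 -0.00080837 -0.14372144]
[[ 2.07628759e-04 -9.64444072e-01 -2.64286946e-01]
 [ 9.99996969e-01  8.48578980e-04 -2.31104428e-03]
 [ 2.45314131e-03 -2.64285665e-01  9.64441325e-01]]
```

View pics/w1.png

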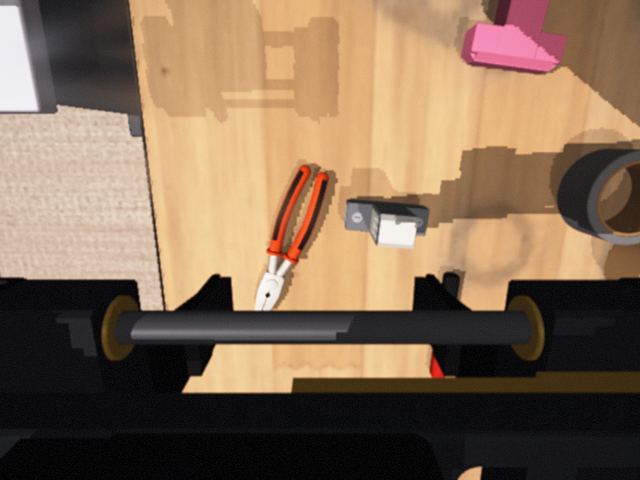

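Wrist view: white cassette cap at (397,230), foot from (346,213) to (428,215), pliers at (290,230), pink decoy at (515,35). Now measure white and plan the view of the rack.

```bash
python3 - <<'E'
from h import *
m=dict(np.load("w1.npz")); im=cv2.imread("pics/w1.png")
sub=im[190:260,335:440].astype(int); g=sub.mean(2); sat=sub.max(2)-sub.min(2)
for n,mask,z in [("cap",(g>185)&(sat<30),.085),("all",(sat<40),.0)]:
    k,l,st,c=cv2.connectedComponentsWithStats(mask.astype(np.uint8)); i=1+np.argmax(st[1:,4])
    cn=cv2.findContours((l==i).astype(np.uint8),0,2)[0][0]+[335,190]
    q=cv2.approxPolyDP(cn,2.0,True)[:,0]
    print(n,st[i],c[i]+[335,190])
    for u in q: print(u,onz(m,*u,z).round(4),onz(m,*u,.03).round(4)[:2])
plan(np.array([.53,.04,.2]),Rt(-4,30),10,0)
E
```

```text
cap [ 43  26  38  32 942] [396.0403397  233.17409766]
[382 216] [ 0.4903 -0.2498  0.085 ] [ 0.4994 -0.2611]
[378 244] [ 0.488 -0.275  0.085] [ 0.4966 -0.2908]
[412 247] [ 0.5182 -0.2776  0.085 ] [ 0.5322 -0.2938]
[414 223] [ 0.5184 -0.2559  0.085 ] [ 0.5325 -0.2682]
[396 224] [ 0.5028 -0.2568  0.085 ] [ 0.5141 -0.2693]
[392 216] [ 0.499  -0.2498  0.085 ] [ 0.5096 -0.261 ]
all [  10    9   85   50 3100] [387.2616129  220.84870968]
[347 200] [ 0.4653 -0.2496  0.    ] [ 0.4633 -0.2448]
[346 228] [ 0.4649 -0.281   0.    ] [ 0.4629 -0.2738]
[369 231] [ 0.4906 -0.2843  0.    ] [ 0.4867 -0.2769]
[377 245] [ 0.5002 -0.3005  0.    ] [ 0.4956 -0.2919]
[410 248] [ 0.5377 -0.3039  0.    ] [ 0.5302 -0.2949]
[413 246] [ 0.5409 -0.3015  0.    ] [ 0.5332 -0.2928]
[414 236] [ 0.5412 -0.2898  0.    ] [ 0.5335 -0.282 ]
[424 234] [ 0.5522 -0.2875  0.    ] [ 0.5436 -0.2798]
[429 210] [ 0.5556 -0.2602  0.    ] [ 0.5467 -0.2546]
[424 206] [ 0.5497 -0.2558  0.    ] [ 0.5414 -0.2505]
[361 199] [ 0.4805 -0.2484  0.    ] [ 0.4774 -0.2437]
dist mm 30.954780386547505 deg/row 3.029178487360965
{"dp":[29.1, 9.1, 5.2],"dr":[-0.052, -0.003, 0.008],"fingers":0},
{"dp":[29.3, 8.5, 5.6],"dr":[-0.052, -0.002, 0.009],"fingers":0},
{"dp":[29.3, 8.0, 6.0],"dr":[-0.052, -0.003, 0.008],"fingers":0},
{"dp":[29.4, 7.4, 6.2],"dr":[-0.053, -0.002, 0.008],"fingers":0},
{"dp":[29.4, 6.9, 6.6],"dr":[-0.052, -0.003, 0.008],"fingers":0}

{"dp":[29.6, 6.2, 6.8],"dr":[-0.052, -0.002, 0.009],"fingers":0},
{"dp":[29.6, 5.7, 7.1],"dr":[-0.052, -0.003, 0.008],"fingers":0},
{"dp":[29.6, 5.0, 7.3],"dr":[-0.052, -0.002, 0.008],"fingers":0},
{"dp":[29.7, 4.4, 7.5],"dr":[-0.052, -0.003, 0.008],"fingers":0},
{"dp":[29.8, 3.8, 7.6],"dr":[-0.053, -0.002, 0.009],"fingers":0}
```

Call:
step_arm(
  moves=[
    {"dp":[29.1,9.1,5.2],"dr":[-0.052,-0.003,0.008],"fingers":0},
    {"dp":[29.3,8.5,5.6],"dr":[-0.052,-0.002,0.009],"fingers":0},
    {"dp":[29.3,8.0,6.0],"dr":[-0.052,-0.003,0.008],"fingers":0},
    {"dp":[29.4,7.4,6.2],"dr":[-0.053,-0.002,0.008],"fingers":0},
    {"dp":[29.4,6.9,6.6],"dr":[-0.052,-0.003,0.008],"fingers":0},
  ],
)

```text
time_s: 2.02
tool_pos: [0.4854, -0.1139, 0.2244]
tool_rot: [165.0, 0.4, 87.5]
force: [0.3, 0.4, 1.0]
grip_width: 0.0869
grasp_force: 0.0
```

Call:
step_arm(
  moves=[
    {"dp":[29.6,6.2,6.8],"dr":[-0.052,-0.002,0.009],"fingers":0},
    {"dp":[29.6,5.7,7.1],"dr":[-0.052,-0.003,0.008],"fingers":0},
    {"dp":[29.6,5.0,7.3],"dr":[-0.052,-0.002,0.008],"fingers":0},
    {"dp":[29.7,4.4,7.5],"dr":[-0.052,-0.003,0.008],"fingers":0},
    {"dp":[29.8,3.8,7.6],"dr":[-0.053,-0.002,0.009],"fingers":0},
  ],
)

```text
time_s: 2.65
tool_pos: [0.5307, 0.0316, 0.1985]
tool_rot: [150.0, 0.2, 85.0]
force: [0.4, -0.4, 0.5]
grip_width: 0.087
grasp_force: 0.0
```

```bash
python3 - <<'E'
from h import *
env.read_camera("top")
p,R,o=state();print(p,R.round(3),o["time_s"],o["qpos"].round(0),o["joint_velocities"].round(1))
m=env.camera_model("wrist")
cv2.imwrite("pics/w2.png",env.read_camera("wrist")[:,:,::-1])
np.savez("w2.npz",**m)
E
```

```text
[0.53004227 0.03606529 0.1972    ] [[ 0.081  0.863  0.498]
 [ 0.997 -0.07  -0.042]
 [-0.002  0.5   -0.866]] 2.7 [ 36. -17. -41. 126.  -8.  37.  -6.] [ 1.5  0.4  1.5 -1.3 -3.2  6.2 10.6]
```

View pics/w2.png

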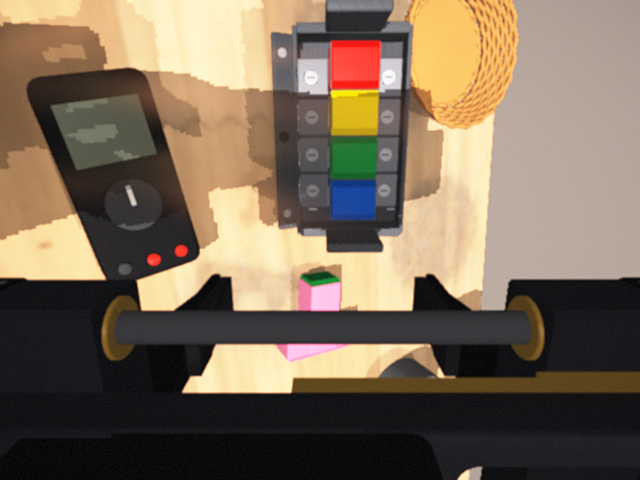

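Rack from above: red cap (355,65), yellow (355,112), green (354,157), blue (353,199); cheeks at (360,12) and (355,241); multimeter (115,170); pink decoy (320,300). There is free space at both ends.

```bash
cat >> h.py <<'E'
HUE={"red":(0,8),"yellow":(22,34),"green":(50,80),"blue":(100,125)}
def caps(im,box):
    x0,y0,x1,y1=box; h=cv2.cvtColor(im[y0:y1,x0:x1],cv2.COLOR_BGR2HSV); out={}
    for n,(a,b) in HUE.items():
        k=((h[...,0]>=a)&(h[...,0]<=b)&(h[...,1]>140)&(h[...,2]>50)).astype(np.uint8)
        _,l,st,c=cv2.connectedComponentsWithStats(k); i=1+np.argmax(st[1:,4])
        cn=cv2.findContours((l==i).astype(np.uint8),0,2)[0][0]
        r=cv2.minAreaRect(cn); out[n]=(np.array(r[0])+[x0,y0],r[1],r[2],c[i]+[x0,y0])
    return out
def rackmeas(m,C,O,yaw):   # cap centres in bed frame, plane z=.085
    B=Rn.from_euler("ZY",[yaw,-30],degrees=True).as_matrix(); r={}
    for n,v in C.items():
        c,d=ray(m,*v[0]); c=B.T@(c-O); d=B.T@d; r[n]=c+d*(.085-c[2])/d[2]
    return r
E
python3 - <<'E'
from h import *
m=dict(np.load("w2.npz")); W=caps(cv2.imread("pics/w2.png"),(280,20,420,230))
mt=env.camera_model("top"); T=caps(cv2.imread("pics/top0.png"),(235,150,325,215))
for n in W:
    print(n,[np.round(a,1) for a in W[n]],[np.round(a,1) for a in T[n]])
    c1,d1=ray(m,*W[n][0]); c2,d2=ray(mt,*T[n][0])
    s=np.linalg.lstsq(np.column_stack([d1,-d2]),c2-c1,rcond=None)[0]
    a,b=c1+s[0]*d1,c2+s[1]*d2; print("  tri",((a+b)/2).round(4),"miss",np.linalg.norm(a-b).round(4))
for O,y in [((.655,.1,.034),-4)]:
    for n,v in rackmeas(m,W,np.array(O),y).items(): print(n,v.round(4))
    # tray outlines: top edge corners of end cheeks / base plate bolts
    im=cv2.imread("pics/w2.png")
p=[(284,52),(288,213)]
for u in p: print("bolt",onz(m,*u,.006).round(4))
E
```

```text
red [array([355.5,  64. ]), array([48., 49.]), np.float64(90.0), array([354.9,  63.9])] [array([258.5, 191. ]), array([14., 13.]), np.float64(90.0), array([258.1, 191.1])]
  tri [0.6193 0.151  0.1009] miss 0.0004
yellow [array([354.5, 112.5]), array([45., 47.]), np.float64(90.0), array([354.4, 112.3])] [array([272. , 192.5]), array([15., 12.]), np.float64(90.0), array([272. , 192.3])]
  tri [0.6164 0.12   0.1016] miss 0.0
green [array([354., 158.]), array([40., 44.]), np.float64(90.0), array([353.8, 158.6])] [array([285. , 193.5]), array([13., 12.]), np.float64(90.0), array([285.2, 193.7])]
  tri [0.6147 0.0897 0.1015] miss 0.0009
blue [array([353. , 199.5]), array([39., 44.]), np.float64(90.0), array([352.7, 199.3])] [array([298.5, 195. ]), array([14., 13.]), np.float64(90.0), array([298.3, 194.8])]
  tri [0.6123 0.0592 0.101 ] miss 0.0003
red [-0.0011  0.0468  0.085 ]
yellow [-0.0013  0.0169  0.085 ]
green [-0.0012 -0.0132  0.085 ]
blue [-0.0014 -0.0424  0.085 ]
bolt [0.6119 0.175  0.006 ]
bolt [0.6006 0.0346 0.006 ]
```

```bash
cat >> h.py <<'E'
O=np.array([.6564,.1,.034]); YAW=-4.2
B=Rn.from_euler("ZY",[YAW,-30],degrees=True).as_matrix()
def bed(x,y,z): return O+B@np.array([x,y,z])/1e3
def where():
    p,R,o=state(); print("bed mm",(B.T@(p-O)*1e3).round(1),"rot err",Rn.from_matrix(R.T@Rt(YAW,30)).as_rotvec().round(3),"F bed",(B.T@o["force"]).round(1),"grip",o["grip_width"].round(4),o["grasp_force"],"t",o["time_s"],"q2",o["qpos"][1].round(1))
E
python3 - <<'E'
from h import *
W=caps(cv2.imread("pics/w2.png"),(280,20,420,230))
for n,v in rackmeas(dict(np.load("w2.npz")),W,O,YAW).items(): print(n,v.round(4))
where(); plan(bed(-2.5,-13,125),Rt(YAW,30),5,0)
E
```

```text
red [-0.0023  0.0467  0.085 ]
yellow [-0.0025  0.0167  0.085 ]
green [-0.0023 -0.0135  0.085 ]
blue [-0.0025 -0.0427  0.085 ]Traceback (most recent call last):
  File "<stdin>", line 4, in <module>
  File "h.py", line 41, in where
    p,R,o=state(); print("bed mm",(B.T@(p-O)*1e3).round(1),"rot err",Rn.from_matrix(R.T@Rt(YAW,30)).as_rotvec().round(3),"F bed",(B.T@o["force"]).round(1),"grip",o["grip_width"].round(4),o["grasp_force"],"t",o["time_s"],"q2",o["qpos"][1].round(1))
                                                                                                                                                                  ^^^^^^^^^^^^^^^^^^^^^
AttributeError: 'float' object has no attribute 'round'
```

```bash
sed -i 's/o\["grip_width"\].round(4)/round(o["grip_width"],4)/' h.py
python3 - <<'E'
from h import *
where(); plan(bed(-2.5,-13.5,125),Rt(YAW,30),5,0)
E
```

```text
bed mm [-23.6 -74.8 202.3] rot err [-0.003  0.007 -0.004] F bed [-0.4  0.  -0.7] grip 0.0869 0.0 t 2.75 q2 -16.7
dist mm 20.176929234330736 deg/row 0.09432905453664839
{"dp":[12.4, 4.2, 15.4],"dr":[-0.001, 0.001, -0.001],"fingers":0},
{"dp":[12.3, 4.2, 15.4],"dr":[-0.0, 0.002, -0.001],"fingers":0},
{"dp":[12.4, 4.2, 15.4],"dr":[-0.001, 0.001, -0.001],"fingers":0},
{"dp":[12.3, 4.2, 15.4],"dr":[-0.0, 0.001, -0.0],"fingers":0},
{"dp":[12.3, 4.2, 15.4],"dr":[-0.001, 0.002, -0.001],"fingers":0}
```

Call:
step_arm(
  moves=[
    {"dp":[12.4,4.2,15.4],"dr":[-0.001,0.001,-0.001],"fingers":0},
    {"dp":[12.3,4.2,15.4],"dr":[0,0.002,-0.001],"fingers":0},
    {"dp":[12.4,4.2,15.4],"dr":[-0.001,0.001,-0.001],"fingers":0},
    {"dp":[12.3,4.2,15.4],"dr":[0,0.001,0],"fingers":0},
    {"dp":[12.3,4.2,15.4],"dr":[-0.001,0.002,-0.001],"fingers":0},
  ],
)

```text
time_s: 3.38
tool_pos: [0.5928, 0.0865, 0.1423]
tool_rot: [149.9, -0.0, 85.4]
force: [-0.9, 0.0, -0.2]
grip_width: 0.0873
grasp_force: 0.0
```

Call:
step_arm(
  moves=[
    {"dp":[0,0,10]},
    {"dp":[0,0,10]},
    {"dp":[0,0,5]},
    {"dp":[0,0,0]},
    {"dp":[0,0,0]},
  ],
)

```text
validation failed for argument at $.mo...
```

```bash
python3 - <<'E'
from h import *
where(); plan(bed(-2.5,-13.5,60),Rt(YAW,30),3,0)
E
```

```text
bed mm [ 1.00e-01 -1.82e+01  1.25e+02] rot err [ 0.002  0.003 -0.007] F bed [-0.8 -0.   0.3] grip 0.0873 0.0 t 3.375 q2 1.9
dist mm 21.725918334820804 deg/row 0.1428798705464589
{"dp":[1.6, -0.9, 21.6],"dr":[0.001, 0.001, -0.002],"fingers":0},
{"dp":[1.6, -0.9, 21.7],"dr":[0.0, 0.001, -0.002],"fingers":0},
{"dp":[1.6, -0.9, 21.6],"dr":[0.001, 0.001, -0.003],"fingers":0},
```

Call:
step_arm(
  moves=[
    {"dp":[0,0,15],"dr":[0,0,0],"fingers":0},
    {"dp":[0,0,10],"dr":[0,0,0],"fingers":0},
    {"dp":[0,0,0],"dr":[0,0,0],"fingers":0},
    {"dp":[0,0,0],"dr":[0,0,0],"fingers":0},
    {"dp":[0,0,0],"dr":[0,0,0],"fingers":0},
  ],
)

```text
time_s: 4.0
tool_pos: [0.6051, 0.0864, 0.1215]
tool_rot: [149.8, -0.0, 85.5]
force: [0.4, 0.1, 0.5]
grip_width: 0.0869
grasp_force: 0.0
```

```bash
python3 - <<'E'
from h import *
where(); plan(bed(-2.5,-13.5,60),Rt(YAW,30),3,0)
E
```

```text
bed mm [  0.2 -17.3 100.9] rot err [ 0.003  0.002 -0.005] F bed [0.6 0.1 0.2] grip 0.0869 0.0 t 4.0 q2 7.2
dist mm 13.709967441787256 deg/row 0.11907845166189246
{"dp":[1.3, -1.0, 13.6],"dr":[0.001, 0.001, -0.002],"fingers":0},
{"dp":[1.3, -0.9, 13.6],"dr":[0.001, 0.0, -0.001],"fingers":0},
{"dp":[1.2, -0.9, 13.7],"dr":[0.001, 0.001, -0.002],"fingers":0},
```

Call:
step_arm(
  moves=[
    {"dp":[1.3,-1,13.6],"dr":[0.001,0.001,-0.002],"fingers":0},
    {"dp":[1.3,-0.9,13.6],"dr":[0.001,0,-0.002],"fingers":0},
    {"dp":[1.2,-0.9,13.7],"dr":[0.001,0.001,-0.001],"fingers":0},
    {"dp":[0,0,0],"dr":[0,0,0],"fingers":0},
    {"dp":[0,0,0],"dr":[0,0,0],"fingers":0},
  ],
)

```text
time_s: 4.62
tool_pos: [0.6233, 0.0893, 0.0848]
tool_rot: [150.0, -0.0, 85.8]
force: [-0.6, 0.8, 0.4]
grip_width: 0.0866
grasp_force: 0.0
```

Call:
step_arm(
  moves=[
    {"dp":[0,0,0],"dr":[0,0,0],"fingers":1},
    {"dp":[0,0,0],"dr":[0,0,0],"fingers":1},
    {"dp":[0,0,0],"dr":[0,0,0],"fingers":1},
    {"dp":[0,0,0],"dr":[0,0,0],"fingers":1},
    {"dp":[0,0,0],"dr":[0,0,0],"fingers":1},
  ],
  squeeze=25,
)

```text
time_s: 5.25
tool_pos: [0.6231, 0.0892, 0.084]
tool_rot: [150.1, -0.0, 85.8]
force: [-0.6, -0.0, 0.0]
grip_width: 0.0456
grasp_force: 0.0
```

```bash
python3 - <<'E'
from h import *
where()
E
```

```text
bed mm [ -3.  -13.2  59.5] rot err [-0.001 -0.001 -0.   ] F bed [-0.5 -0.   0.3] grip 0.0456 0.0 t 5.25 q2 14.3
```

Call:
step_arm(
  moves=[
    {"dp":[0,0,0],"dr":[0,0,0],"fingers":1},
    {"dp":[0,0,0],"dr":[0,0,0],"fingers":1},
    {"dp":[0,0,0],"dr":[0,0,0],"fingers":1},
    {"dp":[0,0,-1.5],"dr":[0,0,0],"fingers":1},
    {"dp":[0,0,-1.5],"dr":[0,0,0],"fingers":1},
  ],
)

```text
time_s: 5.88
tool_pos: [0.6229, 0.0893, 0.0875]
tool_rot: [149.9, -0.1, 85.8]
force: [7.4, -0.7, -2.3]
grip_width: 0.0339
grasp_force: 25.0
```

```bash
python3 - <<'E'
from h import *
where()
E
```

```text
bed mm [ -1.5 -13.2  62.6] rot err [ 0.001 -0.002 -0.   ] F bed [ 5.3 -0.1 -5.7] grip 0.0339 24.98884364744299 t 5.875 q2 13.8
```

Call:
step_arm(
  moves=[
    {"dp":[3,0,0],"dr":[0,0,0],"fingers":1},
    {"dp":[3,0,0],"dr":[0,0,0],"fingers":1},
    {"dp":[3,0,0],"dr":[0,0,0],"fingers":1},
    {"dp":[3,0,0],"dr":[0,0,0],"fingers":1},
    {"dp":[2,0,0],"dr":[0,0,0],"fingers":1},
  ],
)

```text
time_s: 6.5
tool_pos: [0.6238, 0.0969, 0.0872]
tool_rot: [150.0, 0.4, 85.4]
force: [3.1, -10.3, 5.6]
grip_width: 0.034
grasp_force: 25.0
```

```bash
python3 - <<'E'
from h import *
where()
E
```

```text
bed mm [-1.4 -5.5 62.2] rot err [-0.001  0.009 -0.002] F bed [  6.1 -10.1   2.9] grip 0.034 24.990168767238004 t 6.5 q2 14.3
```

Call:
step_arm(
  moves=[
    {"dp":[0,0,0],"dr":[0,0,0],"fingers":1},
    {"dp":[0,0,0],"dr":[0,0,0],"fingers":1},
    {"dp":[1,0,0],"dr":[0,0,0],"fingers":1},
    {"dp":[1,0,0],"dr":[0,0,0],"fingers":1},
    {"dp":[0,0,0],"dr":[0,0,0],"fingers":1},
  ],
)

```text
time_s: 7.12
tool_pos: [0.624, 0.0992, 0.0871]
tool_rot: [150.0, 0.3, 85.4]
force: [4.9, -8.6, 1.9]
grip_width: 0.0337
grasp_force: 25.0
```

```bash
python3 - <<'E'
from h import *
where()
E
```

```text
bed mm [-1.4 -3.1 62.1] rot err [-0.001  0.008 -0.003] F bed [ 5.7 -8.2 -1.1] grip 0.0337 24.987458119578605 t 7.125 q2 14.4
```

Call:
step_arm(
  moves=[
    {"dp":[3,0,0],"dr":[0,0,0],"fingers":1},
    {"dp":[3,0,0],"dr":[0,0,0],"fingers":1},
    {"dp":[2,0,0],"dr":[0,0,0],"fingers":1},
    {"dp":[0,0,0],"dr":[0,0,0],"fingers":1},
    {"dp":[0,0,0],"dr":[0,0,0],"fingers":1},
  ],
)

```text
time_s: 7.75
tool_pos: [0.6245, 0.1064, 0.0871]
tool_rot: [150.0, 0.4, 85.4]
force: [2.9, -9.3, 4.0]
grip_width: 0.0341
grasp_force: 25.0
```

```bash
python3 - <<'E'
from h import *
where()
E
```

```text
bed mm [-1.4  4.  62.1] rot err [-0.001  0.01  -0.003] F bed [ 5.1 -9.1  1.6] grip 0.0341 24.98996436303969 t 7.75 q2 14.8
```

Call:
step_arm(
  moves=[
    {"dp":[2,0,0],"dr":[0,0,0],"fingers":1},
    {"dp":[2,0,0],"dr":[0,0,0],"fingers":1},
    {"dp":[2,0,0],"dr":[0,0,0],"fingers":1},
    {"dp":[0,0,0],"dr":[0,0,0],"fingers":1},
    {"dp":[0,0,0],"dr":[0,0,0],"fingers":1},
  ],
)

```text
time_s: 8.38
tool_pos: [0.6247, 0.1066, 0.087]
tool_rot: [150.1, 0.9, 85.0]
force: [-4.4, -20.1, 13.7]
grip_width: 0.0341
grasp_force: 25.0
```

```bash
python3 - <<'E'
from h import *
where()
E
```

```text
bed mm [-1.3  4.3 61.9] rot err [-0.002  0.02  -0.005] F bed [  4.3 -20.4  13.3] grip 0.0341 25.00273519210168 t 8.375 q2 15.0
```

Call:
step_arm(
  moves=[
    {"dp":[-6,0,0],"dr":[0,0,0],"fingers":1},
    {"dp":[-5,0,1],"dr":[0,0,0],"fingers":1},
    {"dp":[0,0,2],"dr":[0,0,0],"fingers":1},
    {"dp":[0,0,1],"dr":[0,0,0],"fingers":1},
    {"dp":[0,0,0],"dr":[0,0,0],"fingers":1},
  ],
)

```text
time_s: 9.0
tool_pos: [0.6259, 0.1059, 0.0848]
tool_rot: [150.0, 0.2, 85.6]
force: [-5.8, -6.1, 16.2]
grip_width: 0.0338
grasp_force: 25.0
```

```bash
python3 - <<'E'
from h import *
where()
E
```

```text
bed mm [-1.3  3.7 59.4] rot err [ 0.001  0.005 -0.001] F bed [ 3.5 -6.5 16.7] grip 0.0338 24.983988495077938 t 9.0 q2 15.1
```

Call:
step_arm(
  moves=[
    {"dp":[0,0,-1],"dr":[0,0,0],"fingers":0.25},
    {"dp":[0,0,0],"dr":[0,0,0],"fingers":0.25},
    {"dp":[0,0,0],"dr":[0,0,0],"fingers":0.25},
    {"dp":[0,0,0],"dr":[0,0,0],"fingers":0.25},
    {"dp":[0,0,0],"dr":[0,0,0],"fingers":0.25},
  ],
)

```text
time_s: 9.62
tool_pos: [0.6243, 0.1083, 0.0838]
tool_rot: [150.1, -0.0, 85.8]
force: [0.4, 0.0, -0.2]
grip_width: 0.0644
grasp_force: 0.0
```

```bash
python3 - <<'E'
from h import *
where(); plan(bed(-2.5,-42.7,60),Rt(YAW,30),3,.25)
E
```

```text
bed mm [-3.3  5.9 59.4] rot err [-0.002 -0.001 -0.   ] F bed [ 0.2  0.  -0.3] grip 0.0644 0.0 t 9.625 q2 15.1
dist mm 16.211957398298303 deg/row 0.03512591339134792
{"dp":[-16.2, 0.3, -0.2],"dr":[-0.001, -0.0, -0.0],"fingers":0.25},
{"dp":[-16.2, 0.2, -0.2],"dr":[-0.0, -0.001, -0.0],"fingers":0.25},
{"dp":[-16.2, 0.3, -0.2],"dr":[-0.001, 0.0, -0.0],"fingers":0.25},
```

Call:
step_arm(
  moves=[
    {"dp":[-16.2,0.5,-0.2],"dr":[0,0,0],"fingers":0.25},
    {"dp":[-16.2,0.4,-0.2],"dr":[0,0,0],"fingers":0.25},
    {"dp":[-16.2,0.4,-0.2],"dr":[0,0,0],"fingers":0.25},
    {"dp":[0,0,0],"dr":[0,0,0],"fingers":0.25},
    {"dp":[0,0,0],"dr":[0,0,0],"fingers":0.25},
  ],
)

```text
time_s: 10.25
tool_pos: [0.6219, 0.0603, 0.0853]
tool_rot: [150.0, -0.1, 85.8]
force: [-0.6, 0.2, -0.5]
grip_width: 0.0654
grasp_force: 0.0
```

Call:
step_arm(
  moves=[
    {"dp":[0,0,0],"dr":[0,0,0],"fingers":1},
    {"dp":[0,0,0],"dr":[0,0,0],"fingers":1},
    {"dp":[0,0,0],"dr":[0,0,0],"fingers":1},
    {"dp":[0,0,0],"dr":[0,0,0],"fingers":1},
    {"dp":[0,0,0],"dr":[0,0,0],"fingers":1},
  ],
)

```text
time_s: 10.88
tool_pos: [0.6221, 0.0597, 0.0855]
tool_rot: [150.0, -0.0, 85.8]
force: [1.0, -0.7, -0.9]
grip_width: 0.0334
grasp_force: 25.0
```

```bash
python3 - <<'E'
from h import *
where()
E
```

```text
bed mm [ -1.3 -42.7  60.2] rot err [-0.001 -0.001 -0.   ] F bed [ 0.5 -0.6 -1.3] grip 0.0334 24.993538896669634 t 10.875 q2 13.3
```

Gripped blue. Raise 3 mm and slide right.

Call:
step_arm(
  moves=[
    {"dp":[0,0,-1.5],"dr":[0,0,0],"fingers":1},
    {"dp":[0,0,-1.5],"dr":[0,0,0],"fingers":1},
    {"dp":[-3,0,0],"dr":[0,0,0],"fingers":1},
    {"dp":[-3,0,0],"dr":[0,0,0],"fingers":1},
    {"dp":[-3,0,0],"dr":[0,0,0],"fingers":1},
  ],
)

```text
time_s: 11.5
tool_pos: [0.6199, 0.0509, 0.0881]
tool_rot: [150.0, -0.1, 85.8]
force: [2.0, 1.9, -0.5]
grip_width: 0.034
grasp_force: 25.0
```

Call:
step_arm(
  moves=[
    {"dp":[-3,0,0],"dr":[0,0,0],"fingers":1},
    {"dp":[-3,0,0],"dr":[0,0,0],"fingers":1},
    {"dp":[-2,0,0],"dr":[0,0,0],"fingers":1},
    {"dp":[0,0,0],"dr":[0,0,0],"fingers":1},
    {"dp":[0,0,0],"dr":[0,0,0],"fingers":1},
  ],
)

```text
time_s: 12.12
tool_pos: [0.6193, 0.0425, 0.088]
tool_rot: [150.0, -0.0, 85.8]
force: [3.8, 0.6, 0.8]
grip_width: 0.0341
grasp_force: 25.0
```

```bash
python3 - <<'E'
from h import *
where()
E
```

```text
bed mm [ -1.3 -60.1  63.2] rot err [-0.001 -0.    -0.   ] F bed [ 3.6  0.9 -1.2] grip 0.0341 24.997577600152 t 12.125 q2 12.3
```

Call:
step_arm(
  moves=[
    {"dp":[-2,0,0],"dr":[0,0,0],"fingers":1},
    {"dp":[-2,0,0],"dr":[0,0,0],"fingers":1},
    {"dp":[-1,0,0],"dr":[0,0,0],"fingers":1},
    {"dp":[0,0,0],"dr":[0,0,0],"fingers":1},
    {"dp":[0,0,0],"dr":[0,0,0],"fingers":1},
  ],
)

```text
time_s: 12.75
tool_pos: [0.6192, 0.0415, 0.0881]
tool_rot: [150.0, -0.3, 86.1]
force: [7.5, 7.3, -4.2]
grip_width: 0.0336
grasp_force: 25.0
```

```bash
python3 - <<'E'
from h import *
where()
E
```

```text
bed mm [ -1.4 -61.1  63.3] rot err [ 0.001 -0.006  0.002] F bed [ 3.9  7.8 -7.1] grip 0.0336 24.996908459288534 t 12.75 q2 12.3
```

Call:
step_arm(
  moves=[
    {"dp":[4,0,1],"dr":[0,0,0],"fingers":1},
    {"dp":[0,0,2],"dr":[0,0,0],"fingers":1},
    {"dp":[0,0,1],"dr":[0,0,0],"fingers":1},
    {"dp":[0,0,0],"dr":[0,0,0],"fingers":1},
    {"dp":[0,0,0],"dr":[0,0,0],"fingers":1},
  ],
)

```text
time_s: 13.38
tool_pos: [0.6209, 0.0415, 0.0853]
tool_rot: [150.0, 0.1, 85.8]
force: [-11.9, 1.5, 19.2]
grip_width: 0.0342
grasp_force: 25.0
```

Call:
step_arm(
  moves=[
    {"dp":[0,0,-1],"dr":[0,0,0],"fingers":0},
    {"dp":[0,0,0],"dr":[0,0,0],"fingers":0},
    {"dp":[0,0,0],"dr":[0,0,0],"fingers":0},
    {"dp":[0,0,-5],"dr":[0,0,0],"fingers":0},
    {"dp":[0,0,-30],"dr":[0,0,0],"fingers":0},
  ],
)

```text
time_s: 14.0
tool_pos: [0.602, 0.0432, 0.1144]
tool_rot: [150.3, -0.1, 85.8]
force: [-0.2, -1.2, 0.9]
grip_width: 0.0762
grasp_force: 0.0
```

Call:
step_arm(
  moves=[
    {"dp":[0,0,-50],"dr":[0,0,0],"fingers":0},
    {"dp":[-10,-7,-57],"dr":[0,0,0],"fingers":0},
    {"dp":[0,0,0],"dr":[0,0,0],"fingers":0},
    {"dp":[0,0,0],"dr":[0,0,0],"fingers":0},
    {"dp":[0,0,0],"dr":[0,0,0],"fingers":0},
  ],
)

```text
time_s: 14.62
tool_pos: [0.5653, 0.0293, 0.1616]
tool_rot: [151.3, 0.8, 84.9]
force: [-1.4, 0.2, 0.2]
grip_width: 0.0869
grasp_force: 0.0
```

```bash
python3 - <<'E'
from h import *
where(); m=env.camera_model("wrist"); im=env.read_camera("wrist")[:,:,::-1]; cv2.imwrite("pics/w3.png",im)
for n,v in caps(np.ascontiguousarray(im),(280,0,440,250)).items(): print(n,v[0],v[1],rackmeas(m,{n:v},O,YAW)[n].round(4))
E
```

```text
bed mm [-10.4 -77.2 153.3] rot err [-0.023  0.02  -0.007] F bed [-1.1  0.1  0.9] grip 0.0869 0.0 t 14.625 q2 -9.1
red [341.5  16.5] (33.0, 63.0) [-0.0025  0.0548  0.085 ]
yellow [341.49999619  64.49999237] (60.99999237060547, 60.99999237060547) [-0.0023  0.0324  0.085 ]
green [341. 123.] (52.0, 56.0) [-0.0023  0.0029  0.085 ]
blue [340. 230.] (38.0, 52.0) [-0.0025 -0.0582  0.085 ]
```

View pics/w3.png

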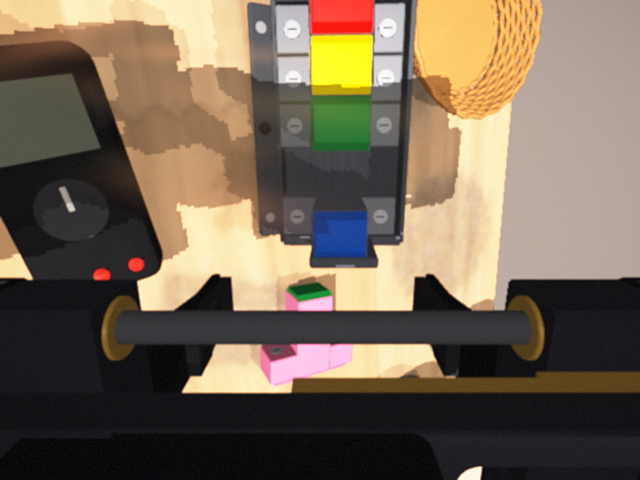

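Row is parted: green cap at (341,123), blue at (340,235), with an empty slot between them of about 35 mm. Next the white one.

```bash
python3 - <<'E'
from h import *
where();plan(np.array([.49,-.32,.18]),Rt(-4.5),9,0)
E
```

```text
bed mm [-10.4 -77.1 153.3] rot err [-0.023  0.02  -0.007] F bed [ 0.2 -1.1 -0.5] grip 0.0869 0.0 t 14.675 q2 -9.1
dist mm 39.76524162508372 deg/row 3.188465937849481
{"dp":[-39.4, -3.6, -3.6],"dr":[0.056, 0.002, -0.001],"fingers":0},
{"dp":[-39.5, -3.7, -3.6],"dr":[0.055, 0.002, -0.001],"fingers":0},
{"dp":[-39.4, -4.1, -3.3],"dr":[0.056, 0.002, -0.0],"fingers":0},
{"dp":[-39.4, -4.2, -3.3],"dr":[0.055, 0.001, -0.001],"fingers":0},
{"dp":[-39.4, -4.4, -3.0],"dr":[0.056, 0.002, -0.001],"fingers":0}

{"dp":[-39.4, -4.6, -2.9],"dr":[0.056, 0.002, -0.001],"fingers":0},
{"dp":[-39.4, -4.8, -2.6],"dr":[0.055, 0.002, -0.0],"fingers":0},
{"dp":[-39.3, -5.0, -2.5],"dr":[0.056, 0.002, -0.001],"fingers":0},
{"dp":[-39.4, -5.1, -2.3],"dr":[0.056, 0.001, -0.001],"fingers":0},
```

Call:
step_arm(
  moves=[
    {"dp":[-39.4,-3.6,-3.6],"dr":[0.056,0.002,-0.001],"fingers":0},
    {"dp":[-39.5,-3.7,-3.6],"dr":[0.055,0.002,-0.001],"fingers":0},
    {"dp":[-39.4,-4.1,-3.3],"dr":[0.056,0.002,0],"fingers":0},
    {"dp":[-39.4,-4.2,-3.3],"dr":[0.055,0.001,-0.001],"fingers":0},
    {"dp":[-39.4,-4.4,-3.0],"dr":[0.056,0.002,-0.001],"fingers":0},
  ],
)

```text
time_s: 15.3
tool_pos: [0.5232, -0.1662, 0.1721]
tool_rot: [167.3, 0.4, 85.3]
force: [0.1, 0.5, 0.8]
grip_width: 0.0869
grasp_force: 0.0
```

Call:
step_arm(
  moves=[
    {"dp":[-39.4,-4.6,-2.9],"dr":[0.056,0.002,-0.001],"fingers":0},
    {"dp":[-39.4,-4.8,-2.6],"dr":[0.055,0.002,0],"fingers":0},
    {"dp":[-39.3,-5.0,-2.5],"dr":[0.056,0.002,-0.001],"fingers":0},
    {"dp":[-39.4,-5.1,-2.3],"dr":[0.056,0.001,-0.001],"fingers":0},
    {"dp":[0,0,0],"dr":[0,0,0],"fingers":0},
  ],
)

```text
time_s: 15.92
tool_pos: [0.4892, -0.3242, 0.1793]
tool_rot: [-180.0, 0.0, 85.1]
force: [0.4, 0.9, -0.4]
grip_width: 0.0871
grasp_force: 0.0
```

```bash
python3 - <<'E'
from h import *
env.read_camera("top")
p,R,o=state();print(p,Rn.from_matrix(R.T@Rt(-4.5)).as_rotvec().round(3),o["joint_velocities"].round(1))
m=env.camera_model("wrist"); im=env.read_camera("wrist")[:,:,::-1].copy(); cv2.imwrite("pics/w4.png",im);np.savez("w4.npz",**m)
c=proj(m,[.504,-.262,.05]).astype(int);print(c)
x0,y0=max(c[0]-100,0),max(c[1]-75,0); cv2.imwrite("pics/w4c.png",cv2.resize(im[y0:y0+150,x0:x0+200],(800,600),interpolation=cv2.INTER_CUBIC)); print(x0,y0)
E
```

```text
[ 0.48983124 -0.32141431  0.17951849] [ 0.    -0.001 -0.003] [-0.8 -2.3 -2.6  2.  -1.6 -0.2  0.1]
[337 157]
237 82
```

View pics/w4c.png

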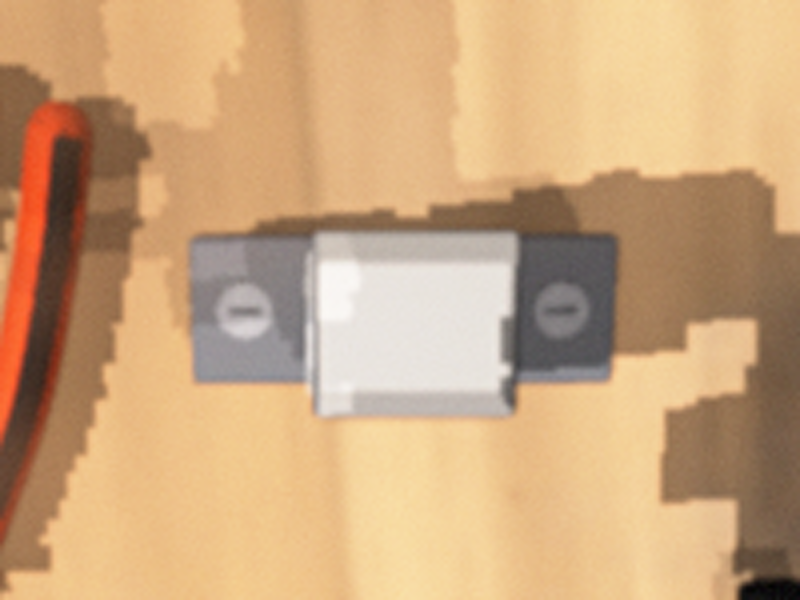

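Close view (4x crop, offset 237,82): foot corners at about (192,235)–(616,380), cap (315,232)–(517,415), the white label sliver on the left (front) side. It is aligned with the tool yaw.

```bash
python3 - <<'E'
from h import *
m=dict(np.load("w4.npz"))
f=lambda u,v,z:onz(m,237+u/4,82+v/4,z)
for q,z in [([(192,235),(616,235),(616,380),(194,382)],.03),([(315,232),(517,232),(515,415),(317,415)],.081)]:
    P=np.array([f(*a,z) for a in q]);print(P[:,:2].round(4),P.mean(0).round(4),np.degrees(np.arctan2(P[1,1]-P[0,1],P[1,0]-P[0,0])))
E
```

```text
[[ 0.4651 -0.2471]
 [ 0.5473 -0.2539]
 [ 0.5464 -0.2818]
 [ 0.4624 -0.2753]] [ 0.5053 -0.2645  0.03  ] -4.67867949751983
[[ 0.49   -0.2486]
 [ 0.5223 -0.2513]
 [ 0.5205 -0.2805]
 [ 0.4878 -0.2778]] [ 0.5052 -0.2646  0.081 ] -4.678937755973968
```

```bash
python3 - <<'E'
from h import *
plan(np.array([.505,-.2645,.13]),Rt(-4.7),3,0)
E
```

```text
dist mm 25.315137686268546 deg/row 0.051456036135090095
{"dp":[18.7, 3.5, 16.7],"dr":[0.0, -0.0, 0.001],"fingers":0},
{"dp":[18.8, 3.4, 16.6],"dr":[0.0, -0.001, 0.001],"fingers":0},
{"dp":[18.7, 3.4, 16.7],"dr":[0.0, 0.0, 0.001],"fingers":0},
```

Call:
step_arm(
  moves=[
    {"dp":[18.7,3.5,16.7],"dr":[0,0,0.001],"fingers":0},
    {"dp":[18.8,3.4,16.6],"dr":[0,-0.001,0.001],"fingers":0},
    {"dp":[18.7,3.4,16.7],"dr":[0,0,0.001],"fingers":0},
    {"dp":[0,0,0],"dr":[0,0,0],"fingers":0},
    {"dp":[0,0,0],"dr":[0,0,0],"fingers":0},
  ],
)

```text
time_s: 16.65
tool_pos: [0.505, -0.2656, 0.1322]
tool_rot: [179.9, 0.2, 85.3]
force: [-0.3, -0.1, 0.2]
grip_width: 0.0871
grasp_force: 0.0
```

```bash
python3 - <<'E'
from h import *
plan(np.array([.505,-.2645,.06]),Rt(-4.7),3,0);print(state()[0])
E
```

```text
dist mm 24.074675573743473 deg/row 0.0908816191004786
{"dp":[0.5, -0.1, 24.1],"dr":[0.001, 0.001, 0.0],"fingers":0},
{"dp":[0.4, -0.0, 24.0],"dr":[0.001, 0.002, 0.0],"fingers":0},
{"dp":[0.4, -0.1, 24.1],"dr":[0.0, 0.001, 0.0],"fingers":0},
[ 0.5050022  -0.2655798   0.13221595]
```

Call:
step_arm(
  moves=[
    {"dp":[0.5,0,24.1],"dr":[0.001,0.001,0],"fingers":0},
    {"dp":[0.4,0,24],"dr":[0.001,0.002,0],"fingers":0},
    {"dp":[0.4,0,24.1],"dr":[0,0.001,0],"fingers":0},
    {"dp":[0,0,0],"dr":[0,0,0],"fingers":0},
    {"dp":[0,0,0],"dr":[0,0,0],"fingers":0.5},
  ],
)

```text
time_s: 17.27
tool_pos: [0.5057, -0.2651, 0.0609]
tool_rot: [179.9, 0.0, 85.2]
force: [-0.7, 0.2, 0.0]
grip_width: 0.0825
grasp_force: 0.0
```

Call:
step_arm(
  moves=[
    {"dp":[0,0,0],"dr":[0,0,0],"fingers":1},
    {"dp":[0,0,0],"dr":[0,0,0],"fingers":1},
    {"dp":[0,0,0],"dr":[0,0,0],"fingers":1},
    {"dp":[0,0,0],"dr":[0,0,0],"fingers":1},
    {"dp":[0,0,0],"dr":[0,0,0],"fingers":1},
  ],
  squeeze=35,
)

```text
time_s: 17.9
tool_pos: [0.5051, -0.2643, 0.0596]
tool_rot: [180.0, -0.0, 85.3]
force: [1.5, -0.4, 0.9]
grip_width: 0.035
grasp_force: 0.5
```

```bash
python3 - <<'E'
from h import *
p,R,o=state();print(p,o["tool_rot"],o["grip_width"],o["grasp_force"],o["force"])
E
```

```text
[ 0.5051244  -0.26425468  0.05963934] [ 1.79985627e+02 -3.08792860e-02  8.52674327e+01] 0.03500436144205671 0.46128845773637295 [ 1.46211039 -0.38631187  0.92524811]
```

Call:
step_arm(
  moves=[
    {"dp":[0,0,0],"dr":[0,0,0],"fingers":1},
    {"dp":[0,0,0],"dr":[0,0,0],"fingers":1},
    {"dp":[0,0,-10],"dr":[0,0,0],"fingers":1},
    {"dp":[0,0,-30],"dr":[0,0,0],"fingers":1},
    {"dp":[0,0,-40],"dr":[0,0,0],"fingers":1},
  ],
)

```text
time_s: 18.52
tool_pos: [0.504, -0.2638, 0.1398]
tool_rot: [-179.9, -0.1, 85.3]
force: [0.7, -0.5, -1.0]
grip_width: 0.0338
grasp_force: 35.0
```

Call:
step_arm(
  moves=[
    {"dp":[0,0,-40],"dr":[0,0,0],"fingers":1},
    {"dp":[0,0,-30],"dr":[0,0,0],"fingers":1},
    {"dp":[0,0,0],"dr":[0,0,0],"fingers":1},
    {"dp":[0,0,0],"dr":[0,0,0],"fingers":1},
    {"dp":[0,0,0],"dr":[0,0,0],"fingers":1},
  ],
)

```text
time_s: 19.15
tool_pos: [0.504, -0.264, 0.2079]
tool_rot: [-179.8, -0.1, 85.3]
force: [-0.2, 0.4, -2.1]
grip_width: 0.034
grasp_force: 35.0
```

```bash
python3 - <<'E'
from h import *
p,R,o=state();print(p,o["tool_rot"],o["grip_width"],o["grasp_force"],o["force"])
plan(bed(0.5,-28.6,175),Rt(YAW,30),13,1)
E
```

```text
[ 0.50399534 -0.26397905  0.20790592] [-1.79843172e+02 -1.13809831e-01  8.52724650e+01] 0.034008322287785914 34.997697179205716 [-0.17211661  0.42921405 -2.14917019]
dist mm 26.798308324101647 deg/row 2.3200784782660047
{"dp":[26.6, 2.7, 1.7],"dr":[-0.04, 0.0, -0.001],"fingers":1},
{"dp":[26.6, 2.7, 1.9],"dr":[-0.041, 0.0, -0.0],"fingers":1},
{"dp":[26.6, 2.5, 2.0],"dr":[-0.04, 0.0, -0.001],"fingers":1},
{"dp":[26.6, 2.6, 2.0],"dr":[-0.041, 0.0, -0.001],"fingers":1},
{"dp":[26.6, 2.4, 2.2],"dr":[-0.04, 0.0, -0.001],"fingers":1}

{"dp":[26.6, 2.4, 2.2],"dr":[-0.041, 0.0, -0.0],"fingers":1},
{"dp":[26.6, 2.3, 2.4],"dr":[-0.04, 0.0, -0.001],"fingers":1},
{"dp":[26.6, 2.3, 2.5],"dr":[-0.041, 0.0, -0.001],"fingers":1},
{"dp":[26.6, 2.2, 2.5],"dr":[-0.04, 0.0, -0.001],"fingers":1},
{"dp":[26.6, 2.0, 2.6],"dr":[-0.041, 0.0, -0.0],"fingers":1}

{"dp":[26.5, 2.0, 2.7],"dr":[-0.04, 0.0, -0.001],"fingers":1},
{"dp":[26.6, 1.9, 2.8],"dr":[-0.041, 0.0, -0.001],"fingers":1},
{"dp":[26.6, 1.8, 2.9],"dr":[-0.04, 0.0, -0.0],"fingers":1},
```

Call:
step_arm(
  moves=[
    {"dp":[26.6,2.7,1.7],"dr":[-0.04,0,-0.001],"fingers":1},
    {"dp":[26.6,2.7,1.9],"dr":[-0.041,0,0],"fingers":1},
    {"dp":[26.6,2.5,2.0],"dr":[-0.04,0,-0.001],"fingers":1},
    {"dp":[26.6,2.6,2.0],"dr":[-0.041,0,-0.001],"fingers":1},
    {"dp":[26.6,2.4,2.2],"dr":[-0.04,0,-0.001],"fingers":1},
  ],
)

```text
time_s: 19.77
tool_pos: [0.5287, -0.1317, 0.1996]
tool_rot: [168.5, -0.1, 85.5]
force: [0.3, 1.0, -0.9]
grip_width: 0.0339
grasp_force: 35.0
```

Call:
step_arm(
  moves=[
    {"dp":[26.6,2.4,2.2],"dr":[-0.041,0,0],"fingers":1},
    {"dp":[26.6,2.3,2.4],"dr":[-0.04,0,-0.001],"fingers":1},
    {"dp":[26.6,2.3,2.5],"dr":[-0.041,0,-0.001],"fingers":1},
    {"dp":[26.6,2.2,2.5],"dr":[-0.04,0,-0.001],"fingers":1},
    {"dp":[26.6,2.0,2.6],"dr":[-0.041,0,0],"fingers":1},
  ],
)

```text
time_s: 20.4
tool_pos: [0.5529, -0.0004, 0.191]
tool_rot: [156.9, 0.0, 85.7]
force: [-0.5, 0.1, -2.5]
grip_width: 0.0337
grasp_force: 35.0
```

Call:
step_arm(
  moves=[
    {"dp":[26.5,2.0,2.7],"dr":[-0.04,0,-0.001],"fingers":1},
    {"dp":[26.6,1.9,2.8],"dr":[-0.041,0,-0.001],"fingers":1},
    {"dp":[26.6,1.8,2.9],"dr":[-0.04,0,0],"fingers":1},
    {"dp":[0,0,0],"dr":[0,0,0],"fingers":1},
    {"dp":[0,0,0],"dr":[0,0,0],"fingers":1},
  ],
)

```text
time_s: 21.02
tool_pos: [0.568, 0.0766, 0.1864]
tool_rot: [150.0, 0.1, 85.7]
force: [1.1, -1.2, -2.2]
grip_width: 0.0338
grasp_force: 35.0
```

```bash
python3 - <<'E'
from h import *
where(); m=env.camera_model("wrist"); im=env.read_camera("wrist")[:,:,::-1].copy(); cv2.imwrite("pics/w5.png",im)
for n,v in caps(im,(280,0,440,280)).items(): print(n,v[0],v[1],rackmeas(m,{n:v},O,YAW)[n].round(4))
plan(bed(0.5,-28.6,150),Rt(YAW,30),3,1)
E
```

```text
bed mm [  1.3 -29.8 175.2] rot err [ 0.     0.002 -0.   ] F bed [-0.  -1.1 -2.5] grip 0.0338 34.99747930560261 t 21.025 q2 -12.2Traceback (most recent call last):
  File "<stdin>", line 3, in <module>
  File "h.py", line 28, in caps
    _,l,st,c=cv2.connectedComponentsWithStats(k); i=1+np.argmax(st[1:,4])
                                                      ~~~~~~~~~^^^^^^^^^^
    return _wrapfunc(a, 'argmax', axis=axis, out=out, **kwds)
    return bound(*args, **kwds)
ValueError: attempt to get argmax of an empty sequence
```

View pics/w5.png

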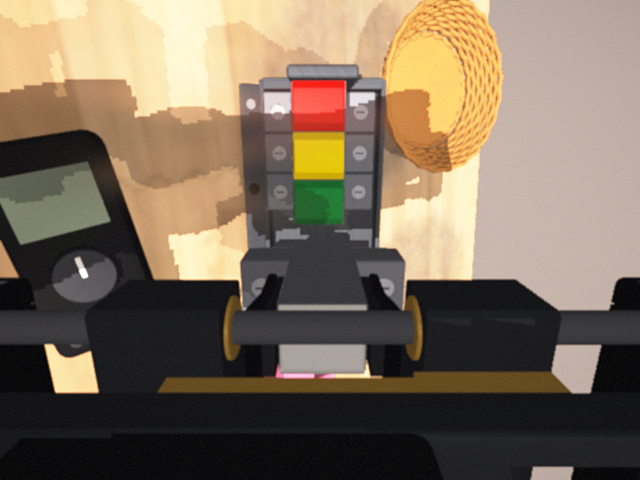

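White is held with its cap at (322,330); red (318,105), yellow (318,155), green (318,202) are against the left cheek, blue is hidden below the gripper.

```bash
python3 - <<'E'
from h import *
import h
h.HUE.pop("blue")
m=env.camera_model("wrist"); im=cv2.imread("pics/w5.png")
for n,v in caps(im,(280,60,360,240)).items(): print(n,v[0],v[1],rackmeas(m,{n:v},O,YAW)[n].round(4))
where();plan(bed(0.5,-28.6,152),Rt(YAW,30),3,1)
E
```

```text
red [317.50000381 104.99999237] (49.99999237060547, 52.99999237060547) [-0.0023  0.0626  0.085 ]
yellow [318.00000381 155.49998474] (46.99999237060547, 51.99999237060547) [-0.0021  0.0327  0.085 ]
green [318.5 202. ] (42.0, 47.0) [-0.0019  0.0033  0.085 ]
bed mm [  1.7 -30.2 175.3] rot err [ 0.001  0.002 -0.001] F bed [-0.2  0.5 -1.1] grip 0.0337 34.99759684782475 t 21.075 q2 -12.2
dist mm 7.786244716655502 deg/row 0.05396879244118228
{"dp":[0.5, -0.4, 7.8],"dr":[0.0, 0.001, -0.0],"fingers":1},
{"dp":[0.6, -0.4, 7.7],"dr":[0.001, 0.001, -0.001],"fingers":1},
{"dp":[0.5, -0.4, 7.8],"dr":[-0.0, 0.0, -0.0],"fingers":1},
```

Call:
step_arm(
  moves=[
    {"dp":[0.5,-0.4,7.8],"dr":[0,0.001,0],"fingers":1},
    {"dp":[0.6,-0.4,7.7],"dr":[0.001,0.001,-0.001],"fingers":1},
    {"dp":[0.4,-0.4,7.8],"dr":[0,0,0],"fingers":1},
    {"dp":[0,0,0],"dr":[0,0,0],"fingers":1},
    {"dp":[0,0,0],"dr":[0,0,0],"fingers":1},
  ],
)

```text
time_s: 21.7
tool_pos: [0.5793, 0.0777, 0.1663]
tool_rot: [149.9, -0.0, 85.8]
force: [1.1, 0.2, -1.4]
grip_width: 0.0339
grasp_force: 35.0
```

```bash
python3 - <<'E'
from h import *
where();plan(bed(0.5,-28.8,95),Rt(YAW,30),5,1)
E
```

```text
bed mm [  1.  -27.9 152.2] rot err [ 0.001 -0.     0.   ] F bed [ 0.3  0.3 -1.7] grip 0.0339 34.99770529568195 t 21.7 q2 -7.6
dist mm 11.433492551422674 deg/row 0.012557252681306048
{"dp":[-0.2, -0.1, 11.4],"dr":[0.0, -0.0, 0.0],"fingers":1},
{"dp":[-0.2, -0.1, 11.5],"dr":[0.0, -0.0, 0.0],"fingers":1},
{"dp":[-0.1, -0.1, 11.4],"dr":[0.001, -0.0, 0.0],"fingers":1},
{"dp":[-0.2, -0.1, 11.4],"dr":[-0.0, -0.0, 0.0],"fingers":1},
{"dp":[-0.2, -0.1, 11.5],"dr":[0.0, -0.0, 0.0],"fingers":1}
```

Call:
step_arm(
  moves=[
    {"dp":[-0.3,-0.1,11],"dr":[0,0,0],"fingers":1},
    {"dp":[-0.3,-0.2,11],"dr":[0,0,0],"fingers":1},
    {"dp":[-0.3,-0.2,8],"dr":[0,0,0],"fingers":1},
    {"dp":[0,0,4],"dr":[0,0,0],"fingers":1},
    {"dp":[0,0,0],"dr":[0,0,0],"fingers":1},
  ],
)

```text
time_s: 22.32
tool_pos: [0.5957, 0.0759, 0.1364]
tool_rot: [150.0, -0.0, 85.9]
force: [0.5, -1.0, -1.0]
grip_width: 0.0335
grasp_force: 35.0
```

```bash
python3 - <<'E'
from h import *
where()
E
```

```text
bed mm [  0.3 -28.4 118. ] rot err [ 0.001 -0.001  0.001] F bed [ 0.  -0.9 -1.2] grip 0.0335 34.997671991586685 t 22.325 q2 5.7
```

Call:
step_arm(
  moves=[
    {"dp":[-0.2,0,8],"dr":[0,0,0],"fingers":1},
    {"dp":[-0.2,0,8],"dr":[0,0,0],"fingers":1},
    {"dp":[0,0,8],"dr":[0,0,0],"fingers":1},
    {"dp":[0,0,6],"dr":[0,0,0],"fingers":1},
    {"dp":[0,0,0],"dr":[0,0,0],"fingers":1},
  ],
)

```text
time_s: 22.95
tool_pos: [0.6107, 0.0746, 0.1106]
tool_rot: [149.9, 0.0, 85.9]
force: [-1.5, -0.2, -2.1]
grip_width: 0.0335
grasp_force: 35.0
```

```bash
python3 - <<'E'
from h import *
where()
E
```

```text
bed mm [  0.4 -28.7  88.2] rot err [ 0.001 -0.     0.001] F bed [-2.3 -0.3 -1.1] grip 0.0335 34.997816677205265 t 22.95 q2 12.1
```

Call:
step_arm(
  moves=[
    {"dp":[0,0,7],"dr":[0,0,0],"fingers":1},
    {"dp":[0,0,7],"dr":[0,0,0],"fingers":1},
    {"dp":[0,0,6],"dr":[0,0,0],"fingers":1},
    {"dp":[0,0,3],"dr":[0,0,0],"fingers":1},
    {"dp":[0,0,0],"dr":[0,0,0],"fingers":1},
  ],
)

```text
time_s: 23.58
tool_pos: [0.6222, 0.0739, 0.0905]
tool_rot: [150.0, 0.0, 85.9]
force: [0.1, -0.6, -1.7]
grip_width: 0.0339
grasp_force: 35.0
```

```bash
python3 - <<'E'
from h import *
where()
E
```

```text
bed mm [  0.3 -28.6  65.1] rot err [ 0.001 -0.001  0.001] F bed [-0.7 -0.6 -1.5] grip 0.0339 34.99757620040327 t 23.575 q2 15.8
```

Call:
step_arm(
  moves=[
    {"dp":[0,0,3],"dr":[0,0,0],"fingers":1},
    {"dp":[0,0,3],"dr":[0,0,0],"fingers":1},
    {"dp":[0,0,2],"dr":[0,0,0],"fingers":1},
    {"dp":[0,0,0],"dr":[0,0,0],"fingers":1},
    {"dp":[0,0,0],"dr":[0,0,0],"fingers":1},
  ],
)

```text
time_s: 24.2
tool_pos: [0.6257, 0.0737, 0.0852]
tool_rot: [149.9, 0.3, 85.8]
force: [-23.1, -2.4, 24.8]
grip_width: 0.0336
grasp_force: 35.0
```

```bash
python3 - <<'E'
from h import *
where()
E
```

```text
bed mm [  0.8 -28.5  58.7] rot err [0.002 0.003 0.003] F bed [-7.4 -4.1 33. ] grip 0.0336 35.0053772656247 t 24.2 q2 16.8
```

Seated with 33 N floor reaction. Relax, release, back out.

Call:
step_arm(
  moves=[
    {"dp":[0,0,-1.5],"dr":[0,0,0],"fingers":1},
    {"dp":[0,0,0],"dr":[0,0,0],"fingers":1},
    {"dp":[0,0,0],"dr":[0,0,0],"fingers":0},
    {"dp":[0,0,0],"dr":[0,0,0],"fingers":0},
    {"dp":[0,0,0],"dr":[0,0,0],"fingers":0},
  ],
)

```text
time_s: 24.82
tool_pos: [0.6257, 0.0734, 0.0852]
tool_rot: [149.9, 0.0, 85.9]
force: [-0.7, 0.2, 0.4]
grip_width: 0.056
grasp_force: 0.0
```

Call:
step_arm(
  moves=[
    {"dp":[0,0,0],"dr":[0,0,0],"fingers":0},
    {"dp":[0,0,-10],"dr":[0,0,0],"fingers":0},
    {"dp":[0,0,-30],"dr":[0,0,0],"fingers":0},
    {"dp":[0,0,-40],"dr":[0,0,0],"fingers":0},
    {"dp":[-15,-3,-20],"dr":[0,0,0],"fingers":0},
  ],
)

```text
time_s: 25.45
tool_pos: [0.5809, 0.0635, 0.1534]
tool_rot: [150.5, 0.1, 85.8]
force: [-0.5, -0.1, -1.2]
grip_width: 0.0866
grasp_force: 0.0
```

Call:
step_arm(
  moves=[
    {"dp":[-25,-5,-10],"dr":[0,0,0],"fingers":0},
    {"dp":[-25,-5,-10],"dr":[0,0,0],"fingers":0},
    {"dp":[0,0,0],"dr":[0,0,0],"fingers":0},
    {"dp":[0,0,0],"dr":[0,0,0],"fingers":0},
    {"dp":[0,0,0],"dr":[0,0,0],"fingers":0},
  ],
)

```text
time_s: 26.08
tool_pos: [0.5587, 0.0154, 0.165]
tool_rot: [150.5, 0.1, 85.8]
force: [0.6, -0.7, -0.3]
grip_width: 0.087
grasp_force: 0.0
```

```bash
python3 - <<'E'
from h import *
where(); m=env.camera_model("wrist"); im=env.read_camera("wrist")[:,:,::-1].copy(); cv2.imwrite("pics/w6.png",im)
for n,v in caps(im,(240,0,440,278)).items(): print(n,v[0].round(1),np.round(v[1],1),v[2],rackmeas(m,{n:v},O,YAW)[n].round(4))
s=env.read_camera("scene")[:,:,::-1]
c=np.zeros((600,800,3),np.uint8); c[:375,:500]=cv2.resize(im,(500,375)); c[376:,:]=cv2.resize(s[185:251,290:425],(800,391))[:224]; cv2.imwrite("pics/c6.png",c)
E
```

```text
bed mm [-13.6 -91.6 159.1] rot err [-0.009  0.002  0.001] F bed [ 0.4 -0.7 -0.6] grip 0.087 0.0 t 26.075 q2 -11.5
red [347.   5.] [10. 60.] 90.0 [-0.0025  0.0494  0.085 ]
yellow [345.5  41.5] [61. 59.] -0.0 [-0.003   0.0321  0.085 ]
green [346.   91.5] [37. 56.] 90.0 [-0.0023  0.0069  0.085 ]
blue [344. 211.] [46. 52.] 90.0 [-0.0023 -0.0608  0.085 ]
```

View pics/c6.png

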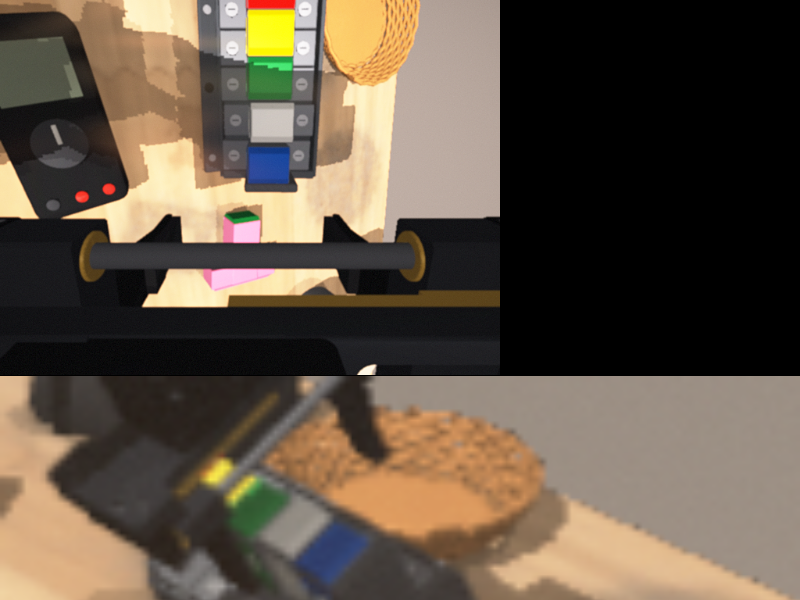

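All caps stand level: green (270,78), white (271,122) and blue (269,165) in the reduced wrist view. White sits directly left of blue and the arm is clear.

```bash
python3 -c "
from cell import env
print(env.sign_off())"
```

```text
the job is handed in; nothing more can be done
None
```

The job is handed in at about 26 s. The white cassette is seated directly left of the blue one, between green and blue with its label to the front, and the row looks straight; the sign-off call returned no verdict.

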